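# Click the vial carrier into the reading head's notch and take a reading

## Robot

A 7-joint arm with a two-finger parallel gripper is mounted at the origin on the work surface. World frame = base frame: x ahead of the robot, y to its left, z up, the work surface at z = 0. Lengths are in m, angles in rad, forces in N, time in s.
With the tool pointing down it reaches from about 0.425 to 0.925 m from the base axis. Payload 6.8 kg.
Tool frame: the origin (TCP) lies midway between the tips of the shut fingers; the grasp point (between the pads) lies 19 mm behind it; z points along the fingers, x is the direction in which the jaws open and shut, and the axes are right-handed (so a half turn about z gives the same grasp; the last joint's range is limited). The gripper opens to 85 mm and grips with 20 to 120 N. Pads are 22 mm wide; open, the fingers measure 114 mm over their backs; the gripper's body (76 mm by 85 mm) begins 54 mm behind the grasp point. The pads swing forward as they close: fully open they stand 13 mm farther back than shut.
Start: joints at [1.105, 0.477, 0.022, 1.555, -0.011, 1.109, -0.083], TCP at [0.236, -0.632, 0.231] pointing down, gripper open.
Joint ranges: [-2.96, 2.96], [-0.34, 2.1], [-1.41, 1.46], [0.24, 2.44], [-1.37, 4.51], [0.17, 1.92], [-2.96, 2.96]. Speed limits (rad/s): [2.39, 2.39, 3.14, 3.14, 3.14, 3.14, 3.14].

## Interface

Orientations are given as a unit quaternion [w, x, y, z].
In Python, from station import bot, imaging, nets gives the robot as it stands. The module is installed in compiled form; this text tells all that it offers.
- The arm moves only by the tool apply_moves, never from a script. Its argument "moves" is text: rows parted by semicolons, each of 7 numbers parted by spaces: the gripper command: -1 is fully open, 1 is shut, values between are in proportion, then the shift along the tool's x, y, z normalised to -1 to 1, where 1 is 120 mm, then the turn, a rotation vector about the tool's x, y, z normalised to -1 to 1, where 1 is 4 degrees. In form: hand dx dy dz rx ry rz; .... A call has 1 to 12 rows; each row shifts and turns the commanded pose from where the row before left it, along the tool's axes as they then stand; what a row does not reach is not made up. A row lasts 1/12 s, in which the tool goes at most 41.7 mm and 7.16 degrees, less where a joint would pass 70% of its speed; a pose out of reach is approached as far as the arm can. A call with a number of a shift or a turn outside -1 to 1 is refused whole. A call with a gripper value outside its range is refused whole. The fingers move at their own pace and stop on an object; "force" is the grip in N (left out, the last holds). Time passes only in rows, so rows that do not move let the fingers close. It gives the time, the measured TCP pose, the force and the opening at its end, in the units of the state.
- bot.get_obs(): the state, without advancing time (a new reading comes with each control period).
- imaging.read_camera(name): name is "scene" or "top" or "wrist"; returns a dict with "image" (420x560x3 uint8, red, green, blue), "fx", "fy", "cx", "cy" (pixels), "dist_coeffs" ([k1, k2, p1, p2, k3] as OpenCV has them; the pictures are not rectified), "view" (4x4, takes a point from world to camera coordinates); the wrist camera has in their place "mount" (4x4, takes a point from camera to tool coordinates, whose origin is the TCP and whose axes are the tool frame's). Camera axes: x right, y down, z forward; pixel columns grow to the right and rows downward; lengths in m; the calibration is good to about 2 mm. A picture is of the moment at which its call begins: read the wrist's pose just before it. There is no depth.
- bot.hand_in(): hands the job in, once; it reports no verdict.
Trained networks look in a picture, given as the dict that the camera call returned (one of the last four; its "shot" number tells which), for a name from the list of things; names that differ only in an ending like _2 or _b are one class to them, and where a whole thing is asked for, a point or a joint stands for the part that bears it (a point fixed in the world has none). Each returns a list of dicts, best first, with "score" (0 to 1); they miss things now and then, are a little off and sometimes report something else, mostly with a low value. They report only what shows in the picture. A call takes as long as a camera call. They do not tell look-alikes from the thing itself.
- nets.spot_in(picture, name): "rect" ([left, top, right, bottom] in pixels, round what is visible of it).
- nets.outline_of(picture, name): "region" (420x560 bool, what is visible of it) and "rect" ([left, top, right, bottom] in pixels, round what is visible of it).
- nets.spot_point(picture, name): "location" ([column, row] in pixels: a listed point, or the origin of a listed thing).
The state is a dict: "t": time; "q": joint angles; "joint_vel": joint speeds; "joint_torque": joint torques, N m; "eef_pos": TCP position; "tool_rot": TCP orientation; "contact_force": force on the tool from outside, world axes, zero at the start; "torque": the same for the moment, N m; "gripper_width": opening from 0.0 (shut) to 1.0 (fully open).
Only numpy, scipy, OpenCV 4.12 (cv2) and the standard library are available. Lean on these libraries where they do the work, as an engineer would, in place of code of your own. Each camera call takes 0.05 s, during which the arm holds its last target.

## Task

Push the vial carrier along its rail, with the outside of the fingers, towards the reading head (the mount with the lens, the key on top and the notched strip) until the carrier's spring pin drops into the notch and the carrier stays there by itself. Then press the key on top of the reading head right down and let go. Only push and press: do not grasp or pull up the pin or anything else, and leave the glassware and the other things on the bench where they are.

Things in the scene. Friction and masses are not known exactly. Their poses are not given: they have to be found in the camera images.
- rail: Straight aluminium rail on the bench, 520 mm long, 40 mm wide, top 32 mm above the bench, with a black foot 80 x 30 x 12 mm at each end; fixed. Origin: centre of its underside, at bench height. Its y axis runs along the rail, z up, x across it, away from the robot.
- carrier_block (a point): Centre of the carrier's upright grey block, to be pushed on its end faces: 60 mm along the rail (end faces 30 mm either side of this point), 40 mm across, 44 to 80 mm above the bench; this point is 62 mm up, over the middle of the rail. A vial with white cap (22 mm wide, top at 96 mm) is fixed in its top; a 56 x 60 mm plate below rides the rail. The carrier cannot leave the rail.
- carrier (a joint): Position of the carrier along the rail in m, 0 at mid-rail, growing along the rail's +y; end stops at -0.205 and 0.205. Sliding takes about 1.5 N; it stays where left. Up a strip's ramp takes about 5 N, along its flat top 2 to 3 N; it then pulls itself into the notch, and about 8 N push it out again.
- carrier_pin (a point): Point on the axis of the spring pin, on a small arm of the carrier on the robot's side: 39 mm above the bench, 45 mm from the middle of the rail, level along the rail with carrier_block. With the pin in the notch it is straight above notch.
- index_pin (a joint): Height in m of the spring-loaded vertical pin above its lowest position: 0 when it is off the strips, about 0.008 on the flat top of a strip, about 0.0025 at the bottom of the notch. The pin is 8 mm thick with a 10 mm round foot and a black knob 16 mm wide, whose top is 68 mm above the bench when the pin is lowest.
- reading_head: Mount on a grey plate (165 x 50 x 8 mm) under the rail. Beyond the rail a white housing 50 x 50 mm, top at 58 mm, centre 80 mm from mid-rail, with a lens barrel 28 mm wide facing the rail and a key on top. On the robot's side, under the pin's path, a steel strip 81 mm long: end ramps (20 mm), flat tops (12 mm) 18 mm up, a central V notch 17 mm wide, 7 mm deep. Origin under mid-rail.
- notch (a point): Bottom of the V notch in the reading head's strip, 11 mm above the bench, 45 mm from the middle of the rail on the robot's side; y axis along the rail. The V centres the pin: let go within about 5 mm of it, the carrier settles there.
- read_key_top (a point): Centre of the top of the round key (26 mm across) on the reading head's housing; the key goes straight down. 80 mm beyond the middle of the rail.
- read_key (a joint): How far the key is pressed, in m: 0 released, 0.006 right down, which takes about 5 N; it springs back.
- blank_mount: Mount of the same shape as the reading head, clamped nearer the other end of the rail, but without lens and key, and its strip has a flat top with no notch. Not used. Either mount may be at either end of the rail.
- beaker: Glass beaker, 52 mm wide, 62 mm high, standing beyond the rail between the two mounts; origin under its centre.
- vial: Small glass vial with white cap, 22 mm wide, 50 mm high, between rail and robot; origin under its centre.
- small_jar: Amber glass jar, 38 mm wide, 48 mm high, between rail and robot; origin under its centre.
- scoop: Steel scoop, 170 mm long, lying on the bench to the left.
- reagent_bottle: Grey bottle with blue cap, 72 mm wide, 170 mm high, to the right; origin under its centre.
- tip_box: Clear plastic box, 85 x 120 x 60 mm, to the right; origin under its centre.
- squat_bottle: White jar with blue cap, 60 mm wide, 100 mm high, far left; origin under its centre.
There are look-alikes about, which are no part of the job. What is shaped like the reading_head but pink is not meant.

How it is judged:
On the way, in this order (a step that is already met when the one before it is completed fails the run):
1. the carrier rests with its pin dropped into the reading head's notch (y of carrier_pin in the frame of notch between -0.003 and 0.003 m and value of joint index_pin below 0.0045 m and velocity of joint carrier between -0.01 and 0.01 m/s), for 0.3 s.
2. the key is pressed right down with the carrier in the notch (y of carrier_pin in the frame of notch between -0.003 and 0.003 m and value of joint index_pin below 0.0045 m and value of joint read_key above 0.0045 m), for 0.1 s.
At the end, for the whole second after the job is handed in: The pin is down in the notch (pin height under 4.5 mm, carrier within 3 mm of the notch along the rail), the carrier is at rest, and the key, having been pressed more than 4.5 mm after the carrier was seated, is released (under 1.5 mm) (all of step 1 and value of joint read_key below 0.0015 m); the robot touches nothing.
It fails at once if the spring pin is pulled up (value of joint index_pin above 0.011 m).
It fails at once if the key is pressed before the carrier is in the notch (value of joint read_key above 0.0045 m and (y of carrier_pin in the frame of notch above 0.006 m or y of carrier_pin in the frame of notch below -0.006 m)).
It fails at once if a thing standing on the bench is shifted by more than 20 mm, lifted or knocked over (distance of any of beaker, vial, small_jar, scoop, reagent_bottle, tip_box, squat_bottle from where it was at the start of the episode above 0.02 m or angle between any of beaker, vial, small_jar, reagent_bottle, tip_box, squat_bottle's own z axis and vertical above 0.5 rad).
It also fails if it takes over 46 s, if anything falls off the work surface, if the arm or the gripper's body presses on something with over 40 N, if the wrist force passes 120 N, or if a joint passes its speed limit or range.

## Working session

There is one attempt and no reset: what is moved stays moved. The work goes in short steps, Python scripts to look and compute and a tool call to move; the robot and the scene stay as the last step left them, time stands still between calls to the robot, and variables do not carry over. Pictures are saved under pics/ and viewed, and the job is handed in when it is done.

Besides the shell and the picture viewer there is one more tool, called after ">>>" as a command line: name --argument value ..., lists and objects as JSON in quotes. apply_moves: Moves the arm, as the interface text tells. Scaled input: -1 to 1 covers 120 mm each way for a shift and 4 degrees each way for a turn. Its arguments: {"type":"object","properties":{"moves":{"type":"string"},"force":{"type":"number"}},"required":["moves"]}

```bash
mkdir -p pics; cat > h.py <<'E'
import numpy as np,cv2
from station import bot,imaging,nets
def save(p,n): cv2.imwrite(n,cv2.cvtColor(p["image"],cv2.COLOR_RGB2BGR))
def ray(p,uv):
    K=np.array([[p["fx"],0,p["cx"]],[0,p["fy"],p["cy"]],[0,0,1.]])
    n=cv2.undistortPoints(np.array([[uv]],float),K,np.array(p["dist_coeffs"],float))[0,0]
    V=np.array(p["view"]);R=V[:3,:3];t=V[:3,3]
    return -R.T@t,R.T@np.array([n[0],n[1],1.])
def atz(p,uv,z):
    c,d=ray(p,uv);return c+d*(z-c[2])/d[2]
def proj(p,X):
    K=np.array([[p["fx"],0,p["cx"]],[0,p["fy"],p["cy"]],[0,0,1.]])
    V=np.array(p["view"])
    return cv2.projectPoints(np.array(X,float).reshape(-1,3),cv2.Rodrigues(V[:3,:3])[0],V[:3,3],K,np.array(p["dist_coeffs"],float))[0][:,0]
E
python3 - <<'E'
from h import *
o=bot.get_obs();print(o["t"],o["eef_pos"],o["tool_rot"],o["gripper_width"])
for c in("scene","top"):
    p=imaging.read_camera(c);save(p,f"pics/{c}0.png");print(c,ray(p,(280,210)))
    for n,z in [("rail",0),("carrier_block",.062),("carrier_pin",.039),("notch",.011),("read_key_top",.064),("reading_head",0),("blank_mount",0),("beaker",0),("vial",0),("small_jar",0),("reagent_bottle",0),("tip_box",0),("squat_bottle",0)]:
        for r in nets.spot_point(p,n)[:3]: print(n,np.round(r["location"],1),round(r["score"],2),np.round(atz(p,r["location"],z),4))
E
```

```text
0.0 [ 0.236168   -0.63171309  0.23032441] [-4.65081086e-04  8.21642035e-01 -5.70003120e-01 -7.69714401e-04] 1.0016174603651373
scene (array([0.97260911, 0.71973175, 1.11444687]), array([-0.3994321 , -0.54827732, -0.73507986]))
carrier_block [267.8 259.4] 0.77 [0.5237 0.053  0.062 ]
carrier_pin [279.  255.5] 0.69 [0.4833 0.0449 0.039 ]
notch [292.2 180.5] 0.97 [ 0.2731 -0.1794  0.011 ]
notch [290.6 130.3] 0.96 [ 0.1359 -0.3723  0.011 ]
notch [165.6 217.6] 0.76 [ 0.6502 -0.2662  0.011 ]
read_key_top [214.1 245. ] 0.65 [ 0.6093 -0.0632  0.064 ]
read_key_top [127.4 231.7] 0.5 [ 0.7696 -0.2327  0.064 ]
read_key_top [260.9 178.5] 0.41 [ 0.3745 -0.1947  0.064 ]
reading_head [282.9 184.9] 0.98 [ 0.3001 -0.1894  0.    ]
reading_head [239.7 249.3] 0.93 [ 0.539  -0.0581  0.    ]
reading_head [155.5 230.8] 0.71 [ 0.6926 -0.2485  0.    ]
blank_mount [296.9 295.8] 0.88 [0.5036 0.15   0.    ]
beaker [234.7 301.2] 0.56 [0.6385 0.0726 0.    ]
vial [321.3 268. ] 0.68 [0.4    0.1184 0.    ]
vial [281.2 254.7] 0.67 [0.4593 0.0217 0.    ]
small_jar [279.5 232.6] 0.78 [ 0.4178 -0.0435  0.    ]
small_jar [
[... 857 characters left out ...]
55.   99.4] 0.49 [ 0.7768 -0.2262  0.064 ]
reading_head [302.8 176.2] 0.95 [ 0.5365 -0.0646  0.    ]
reading_head [340.1 247.9] 0.69 [ 0.3079 -0.1852  0.    ]
reading_head [396.6 291.9] 0.56 [ 0.1752 -0.3612  0.    ]
blank_mount [232.5 182.2] 0.87 [0.5123 0.1631 0.    ]
blank_mount [258.1 148.5] 0.68 [0.6275 0.0837 0.    ]
beaker [260.7 148.5] 0.81 [0.6277 0.0751 0.    ]
beaker [299.4 190.4] 0.26 [ 0.4894 -0.0544  0.    ]
vial [297.4 144.7] 0.57 [ 0.6427 -0.0454  0.    ]
small_jar [296.  211.8] 0.44 [ 0.4196 -0.0447  0.    ]
reagent_bottle [415.5 177.2] 0.95 [ 0.541  -0.4308  0.    ]
reagent_bottle [148.7 181.8] 0.52 [0.509  0.4419 0.    ]
tip_box [415.4 228.8] 0.86 [ 0.3728 -0.4248  0.    ]
```

```bash
python3 - <<'E'
import cv2
for c in("scene","top"):
    i=cv2.imread(f"pics/{c}0.png")
    cv2.imwrite(f"pics/{c}0b.png",cv2.resize(i,(784,588),interpolation=cv2.INTER_CUBIC))
i=cv2.imread("pics/top0.png")[110:230,180:340]
cv2.imwrite("pics/top0c.png",cv2.resize(i,(800,600),interpolation=cv2.INTER_CUBIC))
E
```

```text
(no output)
```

View pics/scene0b.png

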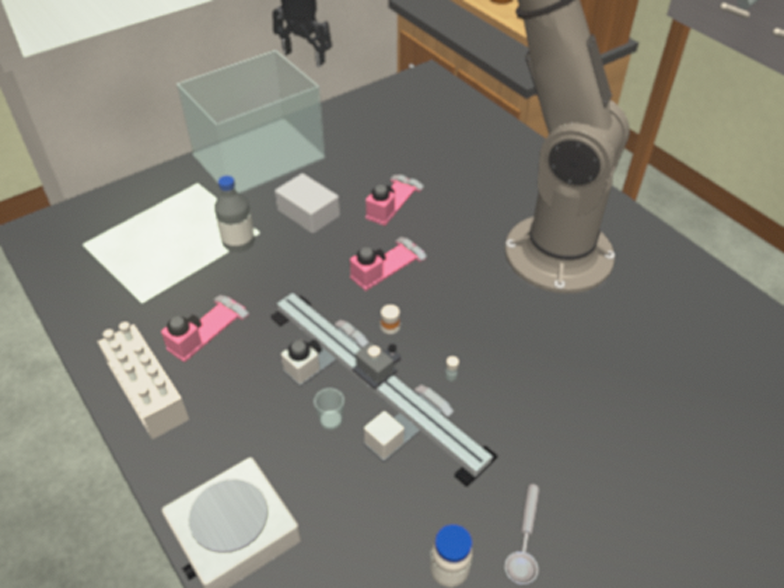

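View pics/top0b.png

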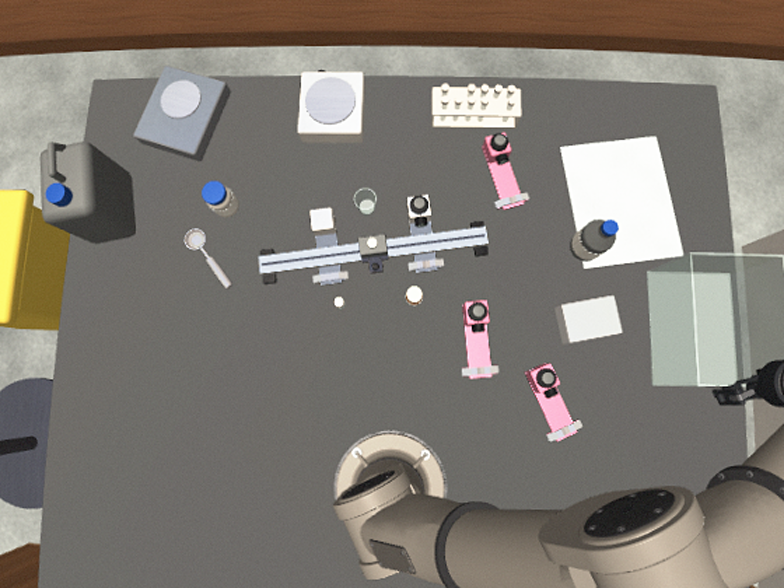

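View pics/top0c.png

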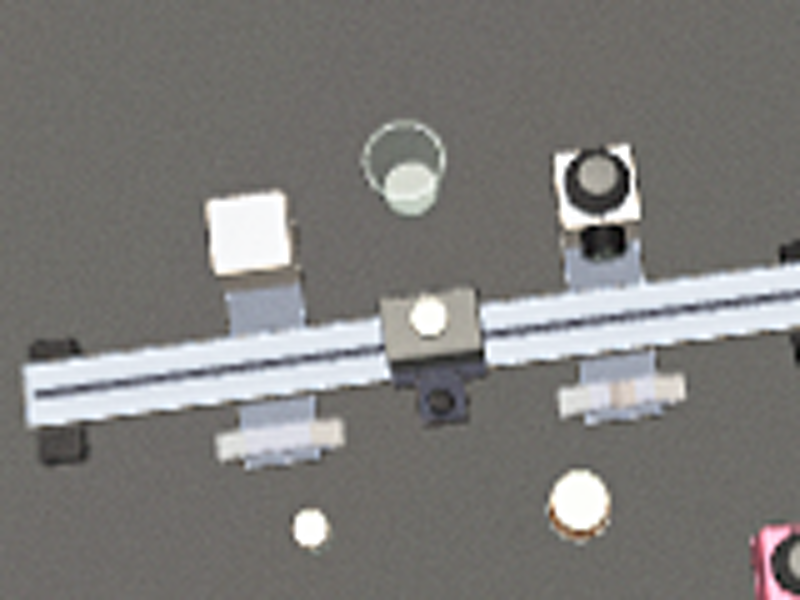

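The rail carries two mounts. The right one has the lens and the notched strip (top camera head ≈(299,147), notch ≈(304,188)), so it is the reading head. The left one, at ≈(229,157), is the blank. The three pink heads, at about (355,104), (341,222) and (390,270), are decoys. Next I measure the rail geometry.

```bash
python3 - <<'E'
from h import *
from scipy.optimize import least_squares
o=bot.get_obs()
P={c:imaging.read_camera(c) for c in("top","scene")}
p=P["top"]; C=lambda x,y:(180+x/5-.4,110+y/5-.4)
B=lambda x,y:(x/1.4-.15,y/1.4-.15)
# check with outline of rail
for c in P:
    r=nets.outline_of(P[c],"rail")
    if r:
        m=r[0]["region"].astype(np.uint8);print(c,r[0]["score"],m.sum(),r[0]["rect"])
        rr=cv2.minAreaRect(cv2.findNonZero(m)); print(rr)
L=atz(p,C(28,395),.032);R=atz(p,B(487,237),.032)
print("ends",L,R,np.linalg.norm(L-R),(L+R)/2)
d=(L-R)/np.linalg.norm(L-R); print("dir y",d,"yaw",np.degrees(np.arctan2(-d[0],d[1])))
print("cap",atz(p,C(428,317),.096))
print("blocktop",[atz(p,C(*q),.08).round(4) for q in[(381,301),(475,288),(484,348),(388,364)]])
print("notch?",atz(p,C(623,390),.014)," key",atz(p,C(599,174),.066)," knob",atz(p,C(441,402),.068))
print("strip ends",atz(p,C(558,404),.0),atz(p,C(686,388),0))
# zooms
i=P["scene"]["image"][190:340,180:380];cv2.imwrite("pics/s1.png",cv2.resize(i,(800,600),interpolation=cv2.INTER_CUBIC)[:,:,::-1])
i=p["image"][120:210,270:390];cv2.imwrite("pics/t1.png",cv2.resize(i,(800,600),interpolation=cv2.INTER_CUBIC)[:,:,::-1])
E
```

```text
top 0.67 2620 [183.9, 158.9, 349.9, 204.0]
((266.40655517578125, 181.61026000976562), (27.225893020629883, 164.56080627441406), 82.55258178710938)
scene 0.89 3948 [197.7, 211.1, 354.3, 349.9]
((276.7834167480469, 271.1075744628906), (189.62132263183594, 43.48429489135742), 41.278690338134766)
ends [0.48177352 0.30851882 0.032     ] [ 0.55456243 -0.20538245  0.032     ] 0.5190305810263867 [0.51816797 0.05156818 0.032     ]
dir y [-0.14024011  0.99011752  0.        ] yaw 8.061740864939193
cap [0.52097858 0.05078335 0.096     ]
blocktop [array([0.5345, 0.0809, 0.08  ]), array([0.5437, 0.0238, 0.08  ]), array([0.5063, 0.0174, 0.08  ]), array([0.4953, 0.0753, 0.08  ])]
notch? [ 0.49592509 -0.06923662  0.014     ]  key [ 0.62205725 -0.05075468  0.066     ]  knob [0.4748557  0.04315741 0.068     ]
strip ends [ 0.48885507 -0.0280171   0.        ] [ 0.50101763 -0.11022793  0.        ]
```

View pics/s1.png

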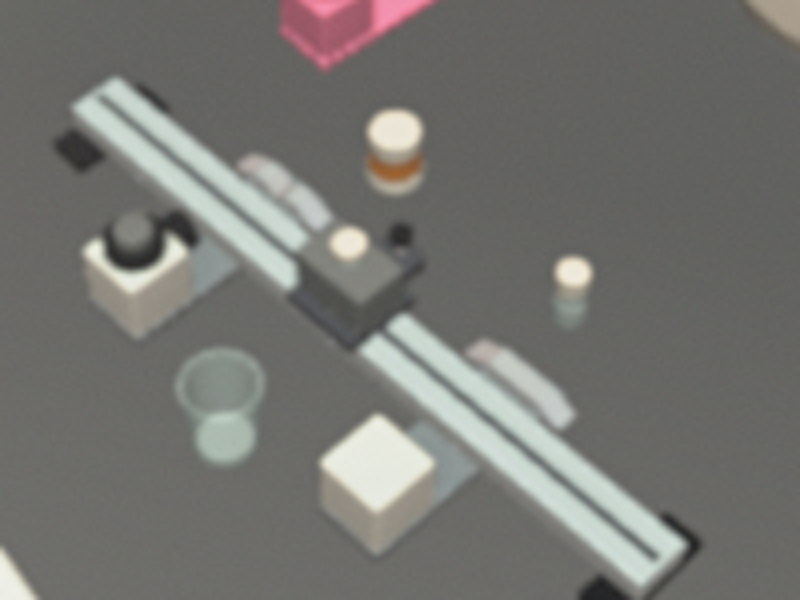

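View pics/t1.png

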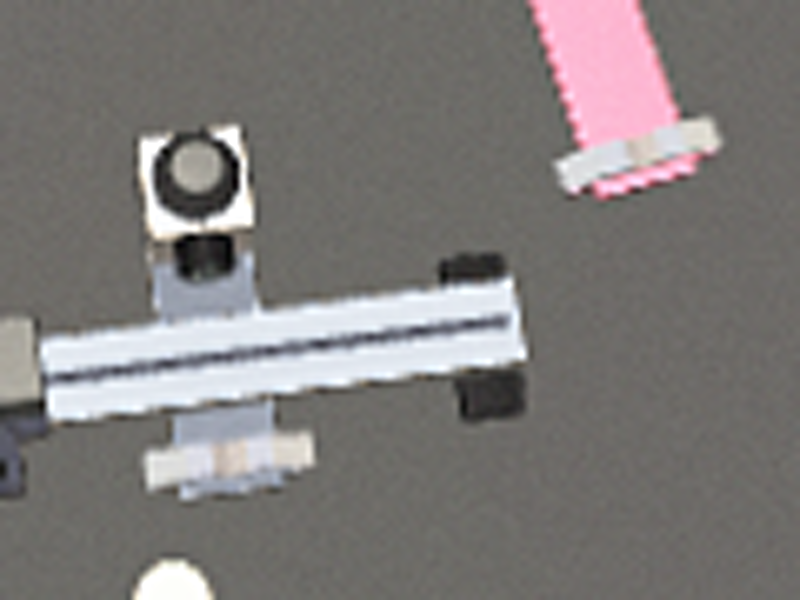

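```bash
python3 - <<'E'
from h import *
from scipy.optimize import least_squares
P={c:imaging.read_camera(c) for c in("top","scene")}
def tri(ut,us):
    f=lambda X:np.r_[proj(P["top"],X)[0]-ut,proj(P["scene"],X)[0]-us]
    r=least_squares(f,[.55,0,.05]);return r.x,r.fun
c=np.array([.5182,.0516,0]);y=np.array([-.1402,.9901,0]);x=np.array([.9901,.1402,0])
def S(n,us,ut):
    X,f=tri(np.array(ut),np.array(us));print(n,X.round(4),"res",f.round(2),"rail x,s",(X-c)@x,(X-c)@y)
T=lambda a,b:(270+a/6.667-.4,120+b/6.667-.4)
Q=lambda a,b:(180+a/4-.4,190+b/4-.4)
U=lambda a,b:(180+a/5-.4,110+b/5-.4)
S("key",Q(134,232),T(198,168))
S("cap",Q(348,242),U(428,317))
S("railR",Q(94,93),T(519,318))
S("railL",Q(666,566),U(28,395))
S("knob",Q(401,232),U(441,402))
S("notch",Q(291,186),T(230,458))
S("jarcap",Q(395,132),U(579,500)); S("vialcap",Q(573,272),U(310,527)); S("beakerrim",Q(221,384),U(404,160))
for n,X in [("key top 64",c+.08*x-.1165*y+[0,0,.064]),("key 80",c+.08*x-.1165*y+[0,0,.08]),("carrier pin",c-.045*x+[0,0,.068])]:
    print(n,[proj(P[k],X)[0].round(1) for k in P])
E
```

```text
key [ 0.6187 -0.0505  0.073 ] res [ 0.06 -0.07  0.07  0.02] rail x,s 0.08514810019966215 -0.11519244613576285
cap [0.5228 0.0496 0.0947] res [ 0.45 -0.46  0.52  0.1 ] rail x,s 0.004227792373866004 -0.0026564671989152563
railR [ 0.562  -0.2056  0.0283] res [ 0.13 -0.14  0.16  0.05] rail x,s 0.00733949025798289 -0.2607596333813914
railL [0.4821 0.3095 0.0294] res [-0.06  0.06 -0.06 -0.01] rail x,s 0.0004237728869117945 0.26037074824586387
knob [0.4771 0.0421 0.0637] res [ 0.44 -0.44  0.51  0.09] rail x,s -0.04198631356510769 -0.003617267557990337
notch [ 0.4925 -0.0678  0.0137] res [-0.36  0.38 -0.43 -0.09] rail x,s -0.04222275744882894 -0.11463986932725076
jarcap [ 0.4209 -0.0431  0.0439] res [ 0.3  -0.31  0.37  0.07] rail x,s -0.10962125120755765 -0.08012176370368856
vialcap [0.4001 0.1217 0.0479] res [ 0.34 -0.33  0.39  0.05] rail x,s -0.10710797795237934 0.08594002839532071
beakerrim [0.632  0.071  0.0602] res [ 0.23 -0.25  0.25  0.06] rail x,s 0.11539358738736843 0.003234910494082628
key top 64 [array([299.9, 147.2]), array([214.8, 248.5])]
key 80 [array([300. , 145.6]), array([214.2, 244.5])]
carrier pin [array([267.1, 190.4]), array([282.2, 246.8])]
```

>>> apply_moves --moves "1 0 0 -0.15 0 0 1; 1 0 0 -0.15 0 0 1; 1 0 0 -0.15 0 0 0.93; 1 -0.26 -0.2 0 0 0 0; 1 -0.26 -0.2 0 0 0 0; 1 -0.26 -0.2 0 0 0 0; 1 -0.26 -0.2 0 0 0 0; 1 -0.26 -0.2 0 0 0 0; 1 -0.26 -0.2 0 0 0 0; 1 -0.26 -0.2 0 0 0 0; 1 -0.26 -0.2 0 0 0 0; 1 -0.26 -0.2 0 0 0 0" --force 30

```text
t: 2.7
eef_pos: [0.4076, -0.3201, 0.2857]
tool_rot: [0.0, 0.759, -0.651, 0.0]
contact_force: [0.9, 0.1, 0.2]
gripper_width: 0.002
```

>>> apply_moves --moves "1 -0.295 -0.118 0 0 0 0; 1 -0.295 -0.118 0 0 0 0; 1 -0.295 -0.118 0 0 0 0; 1 -0.295 -0.118 0 0 0 0; 1 -0.295 -0.118 0 0 0 0; 1 -0.295 -0.118 0 0 0 0; 1 -0.295 -0.118 0 0 0 0; 1 -0.295 -0.118 0 0 0 0; 1 -0.295 -0.118 0 0 0 0; 1 -0.295 -0.118 0 0 0 0; 1 -0.295 -0.118 0 0 0 0; 1 -0.295 -0.118 0 0 0 0"

```text
t: 3.7
eef_pos: [0.5103, 0.1257, 0.2857]
tool_rot: [-0.0, 0.759, -0.651, 0.0]
contact_force: [1.2, -1.1, -0.2]
gripper_width: -0.002
```

```bash
python3 - <<'E'
from h import *
o=bot.get_obs();print(o["t"],o["eef_pos"],o["contact_force"])
p=imaging.read_camera("wrist");save(p,"pics/w1.png");print(np.array(p["mount"]).round(3))
E
```

```text
3.7 [0.51028477 0.12573354 0.28566271] [ 1.15185985 -1.12072786 -0.2453256 ]
[[ 1.    -0.001  0.    -0.001]
 [ 0.001  0.95   0.311 -0.08 ]
 [-0.001 -0.311  0.95  -0.141]
 [ 0.     0.     0.     1.   ]]
```

View pics/w1.png

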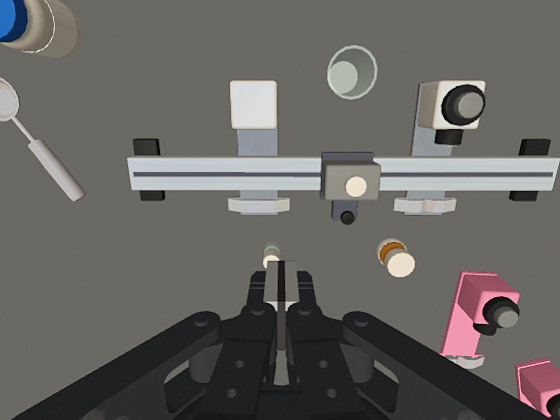

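The wrist view shows the rail level across the picture. The carrier cap is at (356,186), the notch at ≈(425,206), the key at (465,104) and the shut fingers at (282,265).

```bash
cat >> h.py <<'E'
def wristcam():
    from scipy.spatial.transform import Rotation as Ro
    o=bot.get_obs();p=imaging.read_camera("wrist")
    q=o["tool_rot"];T=np.eye(4);T[:3,:3]=Ro.from_quat([q[1],q[2],q[3],q[0]]).as_matrix();T[:3,3]=o["eef_pos"]
    p["view"]=np.linalg.inv(T@np.array(p["mount"]));return o,p
c0=np.array([.522,.052,0]);yr=np.array([-.1533,.9882,0]);xr=np.array([.9882,.1533,0])
def xs(X): return np.round([(X-c0)@xr,(X-c0)@yr],4)
E
python3 - <<'E'
from h import *
o,p=wristcam()
for n,uv,z in [("cap",(356,186),.096),("railL",(129,173),.032),("railR",(557,173),.032),("notch",(425,206),.014),("key",(466,104),.073),("blkL",(323,179),.08),("blkR",(379,180),.08),("stripL",(394,206),.0),("stripR",(456,206),.0)]:
    X=atz(p,uv,z);print(n,X.round(4),xs(X))
for n,z in [("carrier_pin",.039),("notch",.011),("read_key_top",.073),("carrier_block",.062)]:
    for r in nets.spot_point(p,n)[:2]:
        X=atz(p,r["location"],z);print(n,r["location"],round(r["score"],2),X.round(4),xs(X))
print("tcp",xs(o["eef_pos"]))
E
```

```text
cap [0.5232 0.0602 0.096 ] [0.0024 0.008 ]
railL [0.4817 0.3195 0.032 ] [0.0012 0.2705]
railR [ 0.5652 -0.192   0.032 ] [ 0.0053 -0.2478]
notch [ 0.4953 -0.0564  0.014 ] [-0.043 -0.103]
key [ 0.6201 -0.0366  0.073 ] [ 0.0834 -0.1026]
blkL [0.5218 0.0927 0.08  ] [0.006  0.0403]
blkR [0.5304 0.0332 0.08  ] [ 0.0054 -0.0198]
stripL [ 0.4853 -0.022   0.    ] [-0.0476 -0.0675]
stripR [ 0.4988 -0.1045  0.    ] [-0.0469 -0.1511]
carrier_pin [349.8, 213.4] 0.79 [0.4767 0.0448 0.039 ] [-0.0459 -0.0001]
notch [465.1, 362.7] 0.97 [ 0.2594 -0.1933  0.011 ] [-0.2971 -0.2021]
notch [434.5, 210.2] 0.72 [ 0.491  -0.0719  0.011 ] [-0.0496 -0.1177]
read_key_top [481.9, 109.2] 0.73 [ 0.6179 -0.0542  0.073 ] [ 0.0785 -0.1197]
read_key_top [514.9, 324.8] 0.57 [ 0.3755 -0.1849  0.073 ] [-0.1811 -0.2117]
carrier_block [358.8, 181.5] 0.89 [0.522  0.0494 0.062 ] [-0.0004 -0.0026]
tcp [0.0016 0.0836]
```

```bash
python3 - <<'E'
from h import *
o,p=wristcam()
im=p["image"][:,:,::-1].copy()
g=im.astype(int)
row=g[180,:, :];print([ (u,row[u].tolist()) for u in list(range(315,400,3))])
P=[c0+.26*yr+[0,0,.032],c0-.26*yr+[0,0,.032],c0+.08*xr-.1165*yr+[0,0,.073],c0-.045*xr-.115*yr+[0,0,.011],c0-.003*yr+[0,0,.096],c0+.02*xr+.027*yr+[0,0,.08],c0-.02*xr-.033*yr+[0,0,.08]]
for u in proj(p,P): print(u); cv2.drawMarker(im,tuple(int(round(v)) for v in u),(0,0,255),cv2.MARKER_CROSS,8,1)
im=im[60:240,110:560];cv2.imwrite("pics/w2.png",cv2.resize(im,(800,320),interpolation=cv2.INTER_CUBIC))
E
```

```text
[(315, [204, 202, 196]), (318, [91, 89, 89]), (321, [54, 58, 59]), (324, [129, 138, 141]), (327, [138, 147, 150]), (330, [136, 146, 148]), (333, [136, 145, 148]), (336, [136, 146, 149]), (339, [136, 146, 149]), (342, [124, 135, 134]), (345, [201, 218, 223]), (348, [209, 227, 237]), (351, [207, 226, 236]), (354, [206, 225, 236]), (357, [206, 225, 235]), (360, [211, 230, 240]), (363, [136, 146, 150]), (366, [133, 143, 145]), (369, [133, 142, 144]), (372, [133, 142, 145]), (375, [128, 138, 141]), (378, [211, 210, 202]), (381, [203, 202, 195]), (384, [202, 201, 194]), (387, [202, 201, 194]), (390, [201, 200, 194]), (393, [201, 200, 193]), (396, [201, 200, 194]), (399, [200, 199, 193])]
[125.61914467 173.0277292 ]
[555.37388686 171.50668038]
[466.08929535 102.09242446]
[423.29788701 202.68029581]
[354.01522391 184.56364192]
[323.59130483 162.61944297]
[377.18040154 198.94733051]
```

View pics/w2.png

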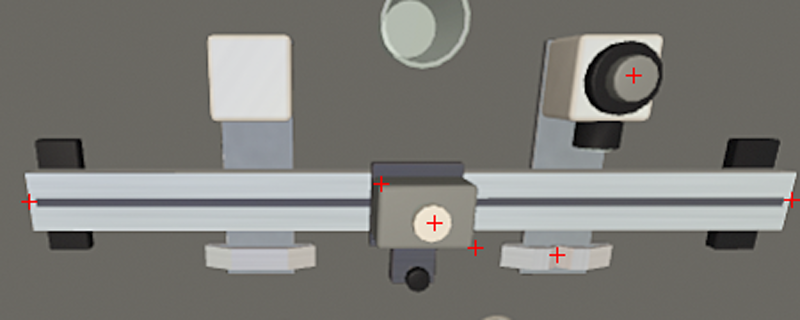

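```bash
python3 - <<'E'
from h import *
for k in range(4):
    o,p=wristcam(); print(o["t"],o["eef_pos"].round(4),xs(o["eef_pos"]),np.abs(o["joint_vel"]).max().round(4),np.array(o["contact_force"]).round(2))
E
```

```text
4.05 [0.5101 0.1223 0.2852] [-0.001   0.0713] 0.0061 [-0.45 -0.91 -0.44]
4.1 [0.5101 0.1222 0.2853] [-0.001   0.0712] 0.0022 [-0.26  0.08 -0.63]
4.15 [0.5101 0.1224 0.2853] [-0.0009  0.0714] 0.0059 [-1.12 -0.28 -0.98]
4.2 [0.5101 0.1226 0.2854] [-0.0009  0.0716] 0.0055 [-0.41  0.19 -0.69]
```

>>> apply_moves --moves "1 0 0 0.28 0 0 0; 1 0 0 0.28 0 0 0; 1 0 0 0.28 0 0 0; 1 0 0 0.28 0 0 0; 1 0 0 0.28 0 0 0; 1 0 0 0.2 0 0 0; 1 0 0 0.14 0 0 0; 1 0 0 0.1 0 0 0; 1 0 0 0.06 0 0 0; 1 0 0 0.02 0 0 0; 1 0 0 0 0 0 0; 1 0 0 0 0 0 0"

```text
t: 5.25
eef_pos: [0.5109, 0.1242, 0.0558]
tool_rot: [-0.001, 0.759, -0.651, 0.001]
contact_force: [-0.1, 0.5, 0.8]
gripper_width: -0.001
```

```bash
python3 - <<'E'
from h import *
o,p=wristcam();save(p,"pics/w3.png");print(o["t"],o["eef_pos"].round(4),xs(o["eef_pos"]),np.array(o["contact_force"]).round(2))
q=imaging.read_camera("top")
im=q["image"][120:210,200:320,::-1];cv2.imwrite("pics/t3.png",cv2.resize(im,(800,600),interpolation=cv2.INTER_CUBIC))
E
```

```text
5.25 [0.5109 0.1242 0.0558] [0.0001 0.073 ] [-0.12  0.46  0.82]
```

View pics/w3.png

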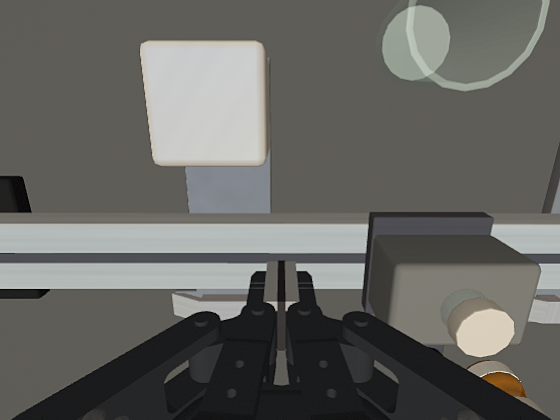

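>>> apply_moves --moves "1 0.05 0 0 0 0 0; 1 0.08 0 0 0 0 0; 1 0.1 0 0 0 0 0; 1 0.1 0 0 0 0 0; 1 0.1 0 0 0 0 0; 1 0.1 0 0 0 0 0; 1 0.08 0 0 0 0 0; 1 0.05 0 0 0 0 0; 1 0.03 0 0 0 0 0; 1 0.02 0 0 0 0 0; 1 0 0 0 0 0 0; 1 0 0 0 0 0 0"

```text
t: 6.35
eef_pos: [0.5228, 0.0397, 0.0547]
tool_rot: [0.0, 0.759, -0.651, -0.0]
contact_force: [-0.2, 0.1, -0.9]
gripper_width: 0.002
```

```bash
python3 - <<'E'
from h import *
o,p=wristcam();save(p,"pics/w4.png");print(o["t"],o["eef_pos"].round(4),xs(o["eef_pos"]),np.array(o["contact_force"]).round(2))
q=imaging.read_camera("top")
for n,z in [("carrier_pin",.039),("carrier_block",.062)]:
    for r in nets.spot_point(q,n)[:2]: print(n,r["location"],round(r["score"],2),xs(atz(q,r["location"],z)))
im=q["image"][120:210,230:350,::-1];cv2.imwrite("pics/t4.png",cv2.resize(im,(800,600),interpolation=cv2.INTER_CUBIC))
E
```

```text
6.35 [0.5228 0.0397 0.0547] [-0.0011 -0.0123] [-0.15  0.14 -0.91]
```

View pics/w4.png

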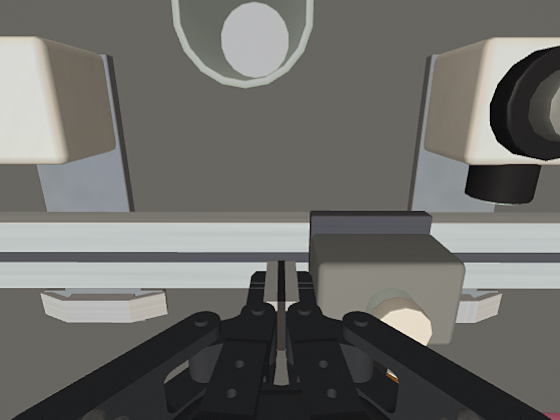

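View pics/t4.png

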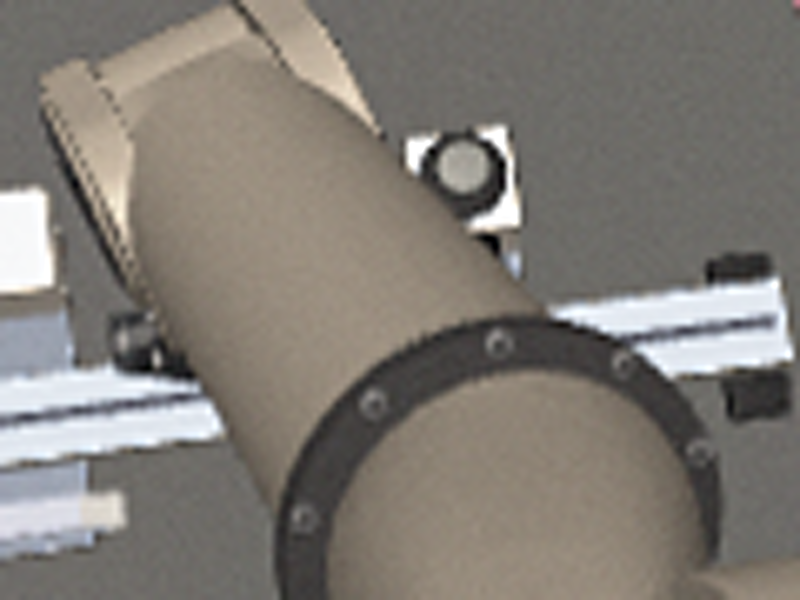

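```bash
python3 - <<'E'
from h import *
o,p=wristcam();print(o["t"],xs(o["eef_pos"]))
q=imaging.read_camera("scene")
for nm,P in (("w",p),("s",q)):
  for n,z in [("carrier_pin",.039),("carrier_block",.062)]:
    for r in nets.spot_point(P,n)[:2]: print(nm,n,r["location"],round(r["score"],2),xs(atz(P,r["location"],z)))
for n,uv,z in [("cap",(403,329),.096),("farL",(325,235),.08),("farR",(433,235),.08),("plateL",(311,212),.044),("plateR",(430,212),.044),("nearR",(450,343),.08)]: print(n,xs(atz(p,uv,z)))
im=q["image"][190:340,160:360,::-1];cv2.imwrite("pics/s4.png",cv2.resize(im,(800,600),interpolation=cv2.INTER_CUBIC))
E
```

```text
6.55 [-0.0009 -0.0119]
w carrier_pin [375.8, 283.6] 0.6 [-0.0133 -0.0625]
w carrier_block [379.1, 287.1] 0.66 [-0.0017 -0.0567]
w carrier_block [258.7, 41.5] 0.44 [ 0.1006 -0.0032]
s carrier_block [250.7, 246.1] 0.58 [ 0.0035 -0.0605]
cap [ 0.0015 -0.0554]
farL [ 0.0316 -0.028 ]
farR [ 0.0316 -0.069 ]
plateL [ 0.029  -0.0259]
plateR [ 0.029  -0.0837]
nearR [-0.018  -0.0832]
```

View pics/s4.png

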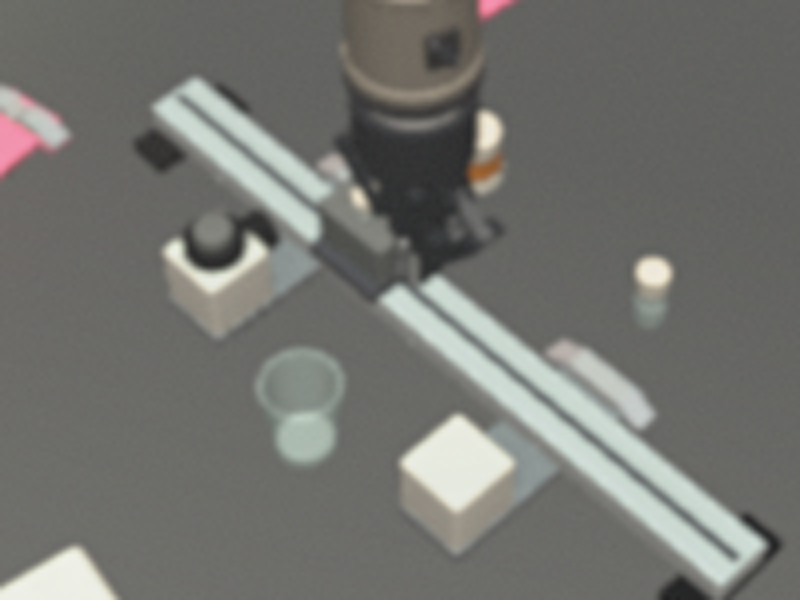

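>>> apply_moves --moves "1 0.03 0 0 0 0 0; 1 0.03 0 0 0 0 0; 1 0.03 0 0 0 0 0; 1 0.03 0 0 0 0 0; 1 0.03 0 0 0 0 0; 1 0.03 0 0 0 0 0; 1 0.03 0 0 0 0 0; 1 0.03 0 0 0 0 0; 1 0.03 0 0 0 0 0; 1 0.03 0 0 0 0 0; 1 0 0 0 0 0 0; 1 0 0 0 0 0 0"

```text
t: 7.85
eef_pos: [0.5286, 0.0042, 0.0549]
tool_rot: [-0.0, 0.759, -0.651, -0.0]
contact_force: [-0.1, 2.5, 0.9]
gripper_width: 0.003
```

```bash
python3 - <<'E'
from h import *
o,p=wristcam();save(p,"pics/w5.png");print(o["t"],o["eef_pos"].round(4),xs(o["eef_pos"]),np.array(o["contact_force"]).round(2))
E
```

```text
7.85 [0.5286 0.0042 0.0549] [-0.0008 -0.0482] [-0.1   2.54  0.9 ]
```

View pics/w5.png

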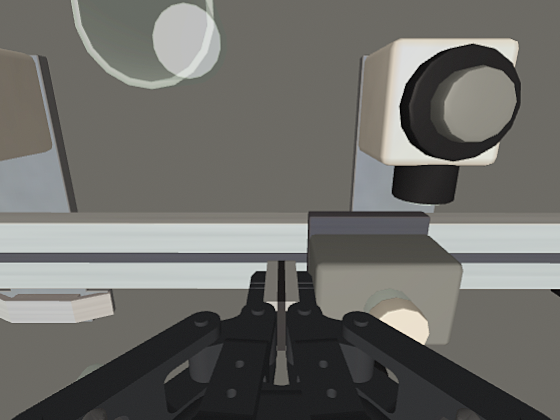

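>>> apply_moves --moves "1 0.012 0 0 0 0 0; 1 0.012 0 0 0 0 0; 1 0.012 0 0 0 0 0; 1 0.012 0 0 0 0 0; 1 0.012 0 0 0 0 0; 1 0.012 0 0 0 0 0; 1 0.012 0 0 0 0 0; 1 0.012 0 0 0 0 0; 1 0 0 0 0 0 0; 1 0 0 0 0 0 0"

```text
t: 8.73
eef_pos: [0.5305, -0.0081, 0.0549]
tool_rot: [0.0, 0.759, -0.651, 0.0]
contact_force: [0.1, 0.4, -0.4]
gripper_width: -0.003
```

>>> apply_moves --moves "1 0.01 0 0 0 0 0; 1 0.01 0 0 0 0 0; 1 0 0 0 0 0 0"

```text
t: 8.98
eef_pos: [0.5308, -0.0099, 0.0549]
tool_rot: [0.0, 0.759, -0.651, 0.0]
contact_force: [0.2, 0.9, 0.7]
gripper_width: 0.001
```

```bash
cat > chk.py <<'E'
from h import *
import sys
o,p=wristcam();save(p,f"pics/{sys.argv[1]}.png");print(o["t"],o["eef_pos"].round(4),xs(o["eef_pos"]),np.array(o["contact_force"]).round(2))
# plate left/right edges row 220
g=cv2.cvtColor(p["image"],cv2.COLOR_RGB2GRAY).astype(int)
r=g[218:230].mean(0); d=np.where(r<120)[0]; d=d[(d>290)&(d<450)]; 
if len(d): print("plate px",d.min(),d.max(),xs(atz(p,(d.min(),224),.044)),xs(atz(p,(d.max(),224),.044)))
E
python3 chk.py w6
```

```text
8.9833 [ 0.5308 -0.0099  0.0549] [-0.0008 -0.0625] [0.17 0.93 0.73]
plate px 308 428 [ 0.0229 -0.0752] [ 0.0227 -0.1342]
```

View pics/w6.png

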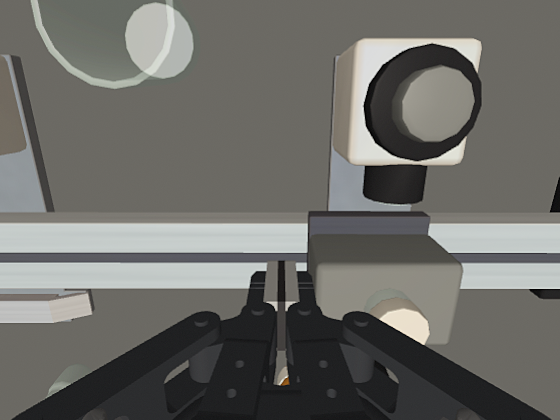

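>>> apply_moves --moves "1 0.01 0 0 0 0 0; 1 0.01 0 0 0 0 0; 1 0.01 0 0 0 0 0; 1 0 0 0 0 0 0"

```text
t: 9.37
eef_pos: [0.5313, -0.014, 0.0548]
tool_rot: [0.0, 0.759, -0.651, 0.0]
contact_force: [0.3, -0.4, 0.1]
gripper_width: 0.001
```

```bash
python3 chk.py w7
```

```text
9.3667 [ 0.5313 -0.014   0.0548] [-0.001  -0.0666] [ 0.27 -0.36  0.09]
plate px 315 435 [ 0.0228 -0.0828] [ 0.0226 -0.1418]
```

>>> apply_moves --moves "1 0 0 0 0 0 0; 1 0 0 0 0 0 0; 1 0 0 0 0 0 0"

```text
t: 9.67
eef_pos: [0.5312, -0.0132, 0.0549]
tool_rot: [0.0, 0.759, -0.651, 0.0]
contact_force: [0.2, 0.5, 0.3]
gripper_width: 0.0
```

```bash
python3 chk.py w8
```

```text
9.6667 [ 0.5312 -0.0132  0.0549] [-0.0009 -0.0658] [0.19 0.54 0.25]
plate px 320 440 [ 0.0228 -0.0844] [ 0.0227 -0.1434]
```

>>> apply_moves --moves "1 -0.05 0 0 0 0 0; 1 -0.1 0 0 0 0 0; 1 -0.1 0 0 0 0 0; 1 0 0 -0.15 0 0 0; 1 0 0 -0.25 0 0 0; 1 0 0 -0.25 0 0 0; 1 0 0 -0.25 0 0 0; 1 0 0 -0.2 0 0 0; 1 0 0 -0.1 0 0 0; 1 0 0 0 0 0 0; 1 0 0 0 0 0 0; 1 0 0 0 0 0 0"

```text
t: 10.72
eef_pos: [0.5256, 0.0168, 0.1973]
tool_rot: [0.001, 0.759, -0.651, -0.001]
contact_force: [-0.1, -0.7, -0.6]
gripper_width: -0.005
```

```bash
python3 - <<'E'
from h import *
o,p=wristcam();save(p,"pics/w9.png");print(o["t"],o["eef_pos"].round(4),xs(o["eef_pos"]),np.array(o["contact_force"]).round(2))
q=imaging.read_camera("scene")
for nm,P in (("w",p),("s",q)):
  for n,z in [("carrier_pin",.039),("carrier_block",.062),("notch",.011),("read_key_top",.073)]:
    for r in nets.spot_point(P,n)[:2]: print(nm,n,r["location"],round(r["score"],2),xs(atz(P,r["location"],z)))
im=q["image"][190:290,170:303,::-1];cv2.imwrite("pics/s9.png",cv2.resize(im,(798,600),interpolation=cv2.INTER_CUBIC))
E
```

```text
10.7167 [0.5256 0.0168 0.1973] [-0.0019 -0.0353] [-0.15 -0.72 -0.64]
w carrier_pin [365.6, 236.0] 0.71 [-0.0454 -0.1176]
w carrier_pin [248.6, 181.5] 0.17 [ 0.0093 -0.0047]
w carrier_block [373.1, 198.8] 0.7 [-0.0009 -0.115 ]
w carrier_block [362.1, 235.7] 0.41 [-0.0356 -0.1081]
w notch [357.2, 226.7] 0.86 [-0.0463 -0.1156]
w read_key_top [392.1, 103.9] 0.76 [ 0.0777 -0.1198]
w read_key_top [452.6, 371.5] 0.5 [-0.1788 -0.2075]
s carrier_pin [248.8, 231.4] 0.55 [-0.0388 -0.1153]
s carrier_pin [250.5, 236.0] 0.44 [-0.0312 -0.1004]
s carrier_block [234.2, 231.3] 0.88 [ 0.0007 -0.1271]
s notch [289.5, 131.2] 0.98 [-0.4407 -0.3593]
s notch [249.1, 234.8] 0.93 [-0.0465 -0.1242]
s read_key_top [126.5, 231.4] 0.61 [ 0.2051 -0.314 ]
s read_key_top [269.3, 135.2] 0.51 [-0.3269 -0.3356]
```

View pics/w9.png

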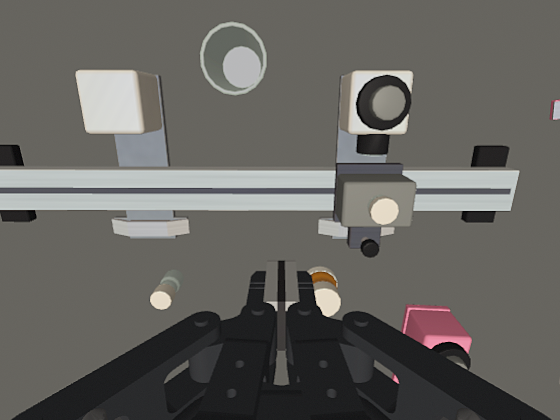

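View pics/s9.png

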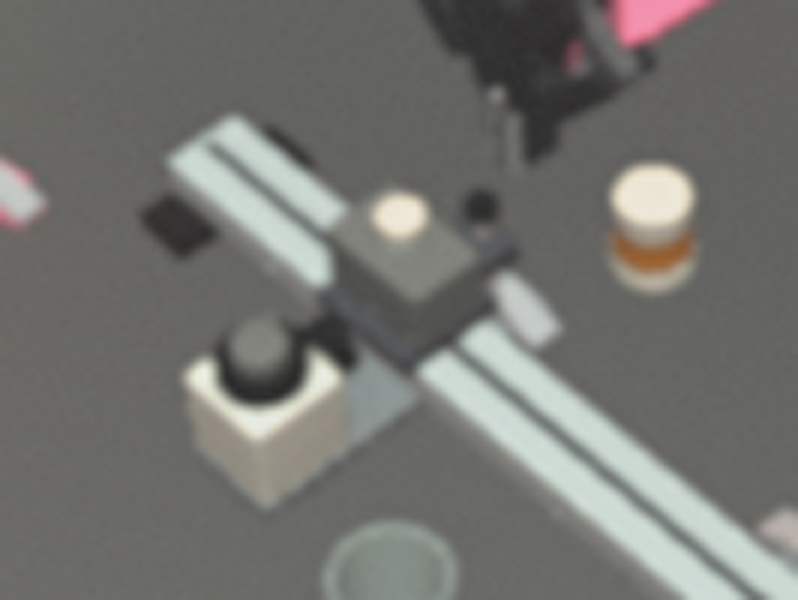

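```bash
python3 - <<'E'
from h import *
o,p=wristcam();print(o["t"],o["eef_pos"],xs(o["eef_pos"]))
im=p["image"][140:270,300:430,::-1];cv2.imwrite("pics/w10.png",cv2.resize(im,(600,600),interpolation=cv2.INTER_CUBIC))
im=p["image"][50:180,320:450,::-1];cv2.imwrite("pics/w10k.png",cv2.resize(im,(600,600),interpolation=cv2.INTER_CUBIC))
for n,uv,z in [("plateL",(335,170),.044),("plateR",(401,170),.044),("cap",(384,211),.096),("stripL",(318.5,230),0),("stripR",(394.5,230),0),("key",(388,102.5),.073),("knob",(369,248),.0705),("key.08",(388,102.5),.08)]: print(n,xs(atz(p,uv,z)))
E
```

```text
11.2167 [0.52668786 0.01649207 0.19875308] [-0.0008 -0.0358]
plateL [ 0.0221 -0.0843]
plateR [ 0.022  -0.1441]
cap [-0.0002 -0.1154]
stripL [-0.0533 -0.0766]
stripR [-0.0535 -0.1606]
key [ 0.08   -0.1176]
knob [-0.0432 -0.1137]
key.08 [ 0.08   -0.1155]
```

View pics/w10.png

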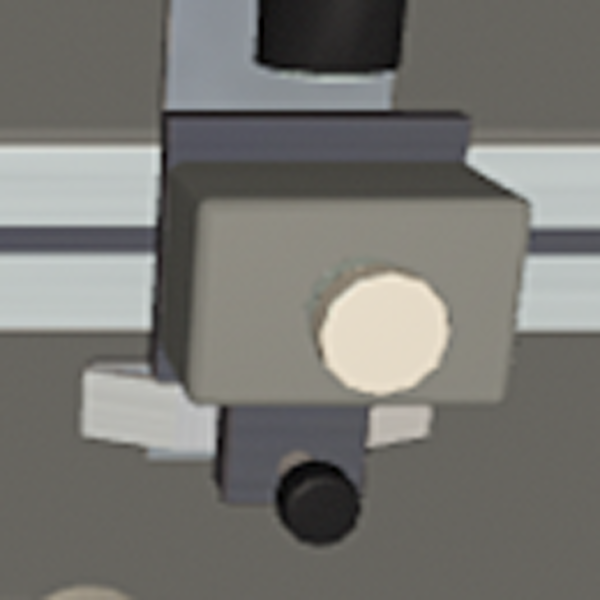

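View pics/w10k.png

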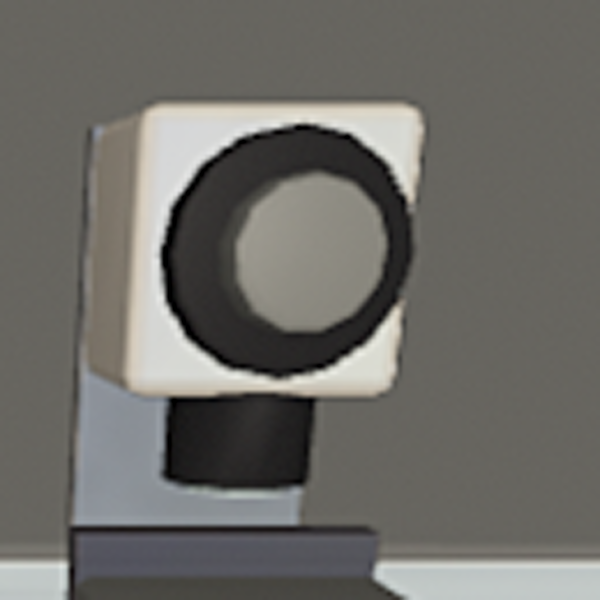

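>>> apply_moves --moves "1 0.06 -0.06 0 0 0 0; 1 0.12 -0.12 0 0 0 0; 1 0.15 -0.15 0 0 0 0; 1 0.15 -0.15 0 0 0 0; 1 0.11 -0.11 0 0 0 0; 1 0.06 -0.06 0.1 0 0 0; 1 0.02 -0.02 0.15 0 0 0; 1 0 0 0.15 0 0 0; 1 0 0 0.15 0 0 0; 1 0 0 0.07 0 0 0; 1 0 0 0 0 0 0; 1 0 0 0 0 0 0"

```text
t: 12.27
eef_pos: [0.6187, -0.0509, 0.1246]
tool_rot: [0.0, 0.759, -0.651, -0.0]
contact_force: [0.3, -0.0, 0.0]
gripper_width: -0.002
```

```bash
python3 - <<'E'
from h import *
for k in range(3): o,p=wristcam();print(o["t"],o["eef_pos"].round(4),xs(o["eef_pos"]),np.array(o["contact_force"]).round(2))
save(p,"pics/w11.png")
q=imaging.read_camera("scene")
im=q["image"][170:290,150:310,::-1];cv2.imwrite("pics/s11.png",cv2.resize(im,(800,600),interpolation=cv2.INTER_CUBIC))
E
```

```text
12.2667 [ 0.6187 -0.0509  0.1246] [ 0.0798 -0.1165] [ 0.26 -0.03  0.05]
12.3167 [ 0.6192 -0.0508  0.1254] [ 0.0803 -0.1164] [ 0.26 -1.08  0.29]
12.3667 [ 0.6194 -0.0507  0.1257] [ 0.0805 -0.1164] [-0.06  0.36  0.3 ]
```

View pics/w11.png

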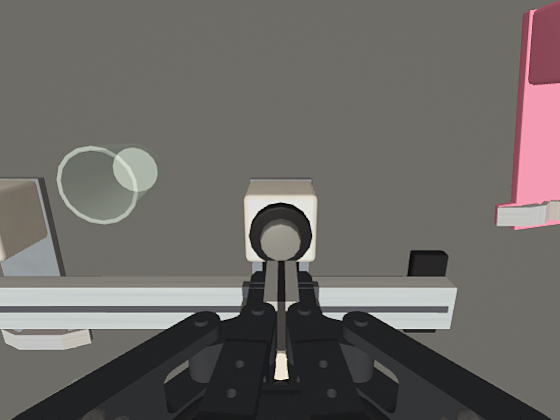

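View pics/s11.png

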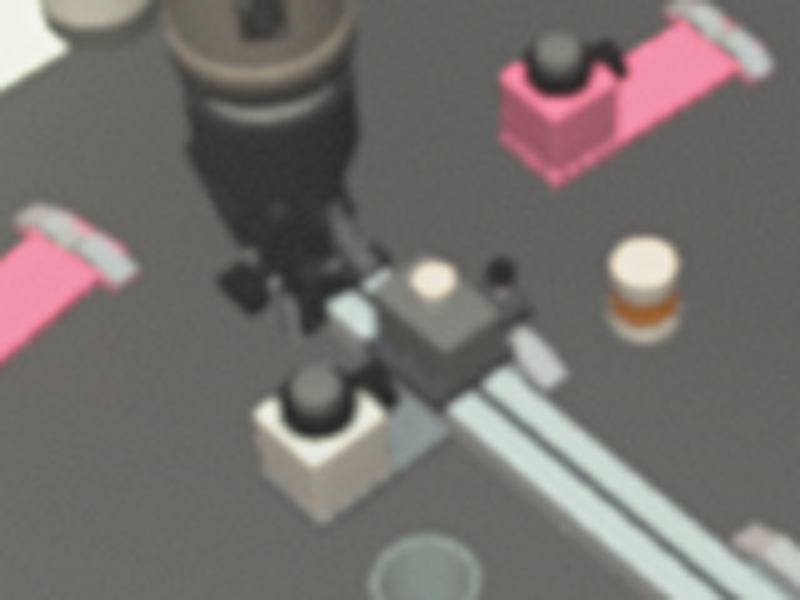

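>>> apply_moves --moves "1 0 0 0.05 0 0 0; 1 0 0 0.08 0 0 0; 1 0 0 0.07 0 0 0; 1 0 0 0.05 0 0 0; 1 0 0 0.02 0 0 0; 1 0 0 0 0 0 0; 1 0 0 0 0 0 0"

```text
t: 13.05
eef_pos: [0.6184, -0.0506, 0.0918]
tool_rot: [0.0, 0.759, -0.651, -0.0]
contact_force: [-0.1, 0.6, 0.3]
gripper_width: -0.0
```

```bash
python3 - <<'E'
from h import *
for k in range(2): o,p=wristcam();print(o["t"],o["eef_pos"].round(4),xs(o["eef_pos"]),np.array(o["contact_force"]).round(2))
im=p["image"].copy()[:,:,::-1].copy()
for z in(.07,.08):
  u=proj(p,c0+.08*xr-.116*yr+[0,0,z])[0];print(u)
cv2.imwrite("pics/w12.png",cv2.resize(im[150:330,200:380],(600,600),interpolation=cv2.INTER_CUBIC))
E
```

```text
13.05 [ 0.6184 -0.0506  0.0918] [ 0.0795 -0.1162] [-0.13  0.57  0.26]
13.1 [ 0.6186 -0.0506  0.0922] [ 0.0797 -0.1162] [-0.54 -0.78  0.02]
[281.85012603 257.21280553]
[281.91112712 265.72548646]
```

View pics/w12.png

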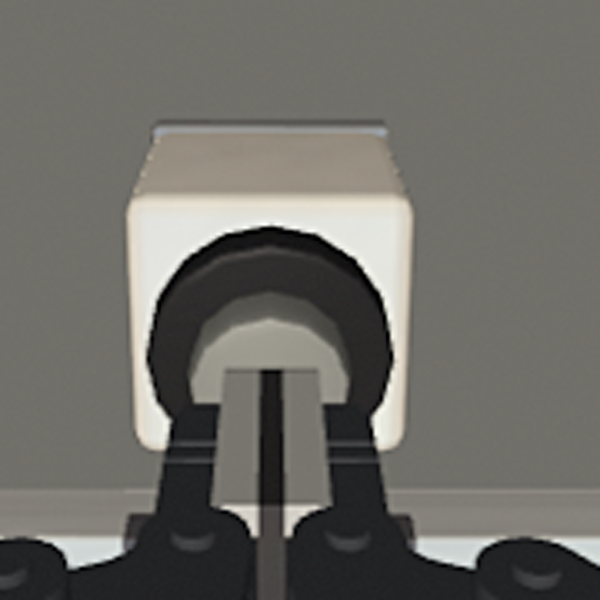

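>>> apply_moves --moves "1 0 0 0.015 0 0 0; 1 0 0 0.015 0 0 0; 1 0 0 0.015 0 0 0; 1 0 0 0.015 0 0 0; 1 0 0 0.015 0 0 0; 1 0 0 0 0 0 0"

```text
t: 13.65
eef_pos: [0.6181, -0.0507, 0.0826]
tool_rot: [0.0, 0.759, -0.651, -0.0]
contact_force: [-0.6, 0.3, 1.3]
gripper_width: 0.002
```

>>> apply_moves --moves "1 0 0 0.015 0 0 0; 1 0 0 0.015 0 0 0; 1 0 0 0 0 0 0"

```text
t: 13.9
eef_pos: [0.6186, -0.0506, 0.0794]
tool_rot: [-0.0, 0.759, -0.651, 0.0]
contact_force: [-0.5, -0.6, 2.1]
gripper_width: 0.002
```

>>> apply_moves --moves "1 0 0 0.015 0 0 0; 1 0 0 0.015 0 0 0; 1 0 0 0 0 0 0"

```text
t: 14.15
eef_pos: [0.6186, -0.0506, 0.0759]
tool_rot: [-0.0, 0.759, -0.651, 0.0]
contact_force: [-0.5, -0.8, 3.4]
gripper_width: -0.006
```

>>> apply_moves --moves "1 0 0 0.01 0 0 0; 1 0 0 0.01 0 0 0; 1 0 0 0 0 0 0"

```text
t: 14.4
eef_pos: [0.6187, -0.0507, 0.0741]
tool_rot: [-0.0, 0.759, -0.651, 0.0]
contact_force: [-2.9, 0.9, 7.6]
gripper_width: 0.001
```

>>> apply_moves --moves "1 0 0 0.01 0 0 0; 1 0 0 0.01 0 0 0; 1 0 0 0 0 0 0"

```text
t: 14.65
eef_pos: [0.6188, -0.0506, 0.0738]
tool_rot: [0.0, 0.759, -0.651, 0.001]
contact_force: [-8.9, -0.9, 23.7]
gripper_width: 0.001
```

>>> apply_moves --moves "1 0 0 0 0 0 0; 1 0 0 -0.05 0 0 0; 1 0 0 -0.1 0 0 0; 1 0 0 -0.2 0 0 0; 1 0 0 -0.25 0 0 0; 1 0 0 -0.25 0 0 0; 1 0 0 -0.2 0 0 0; 1 0 0 -0.1 0 0 0; 1 0 0 -0.05 0 0 0; 1 0 0 0 0 0 0; 1 0 0 0 0 0 0; 1 0 0 0 0 0 0"

```text
t: 15.65
eef_pos: [0.6173, -0.0508, 0.2131]
tool_rot: [0.001, 0.759, -0.651, -0.001]
contact_force: [-0.9, 0.9, 0.3]
gripper_width: -0.0
```

>>> apply_moves --moves "1 0 -0.1 0 0 0 0; 1 0 0 -0.1 0 0 0; 1 0 0 -0.1 0 0 0; 1 0 0 0 0 0 0; 1 0 0 0 0 0 0; 1 0 0 0 0 0 0; 1 0 0 0 0 0 0; 1 0 0 0 0 0 0"

```text
t: 16.32
eef_pos: [0.6298, -0.0489, 0.2387]
tool_rot: [0.0, 0.759, -0.651, -0.0]
contact_force: [-0.2, 0.9, 0.5]
gripper_width: 0.0
```

```bash
python3 - <<'E'
from h import *
o,p=wristcam();save(p,"pics/w13.png");print(o["t"],o["eef_pos"].round(4),xs(o["eef_pos"]),np.array(o["contact_force"]).round(2))
q=imaging.read_camera("scene")
for nm,P in (("w",p),("s",q)):
  for n,z in [("carrier_pin",.039),("carrier_block",.062)]:
    for r in nets.spot_point(P,n)[:1]: print(nm,n,r["location"],round(r["score"],2),xs(atz(P,r["location"],z)))
im=q["image"][190:340,160:360,::-1];cv2.imwrite("pics/s13.png",cv2.resize(im,(800,600),interpolation=cv2.INTER_CUBIC))
E
```

```text
16.3167 [ 0.6298 -0.0489  0.2387] [ 0.0911 -0.1163] [-0.16  0.92  0.48]
w carrier_block [282.7, 272.2] 0.69 [-0.0017 -0.1174]
s carrier_pin [249.2, 231.5] 0.97 [-0.0393 -0.1143]
s carrier_block [237.7, 235.1] 0.8 [ 0.0028 -0.1111]
```

View pics/w13.png

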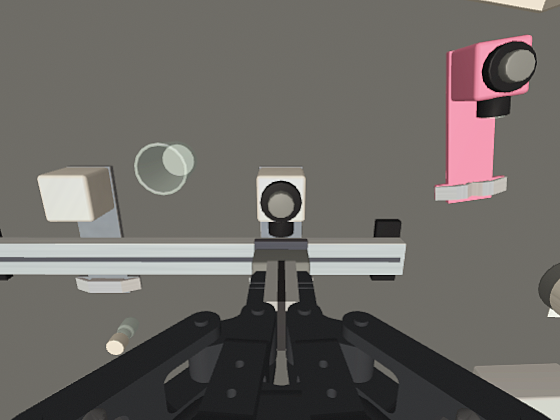

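View pics/s13.png

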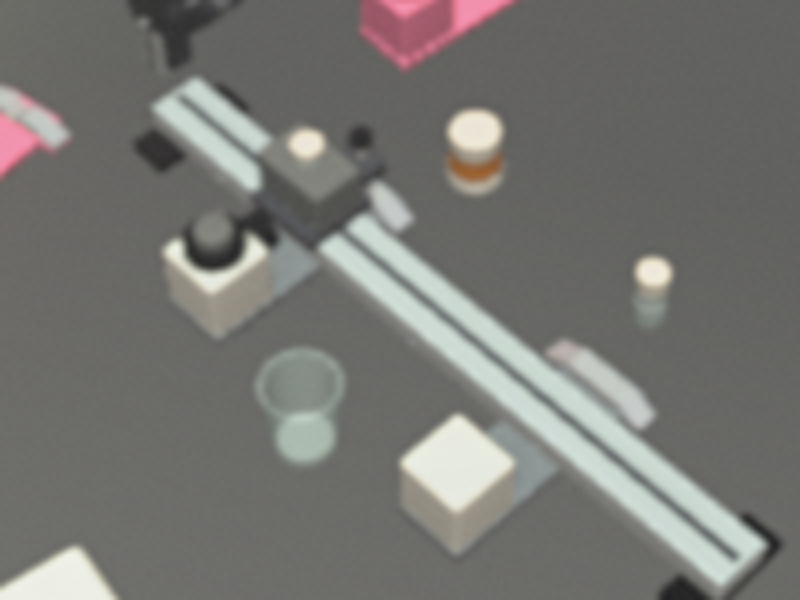

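The plate's centre (column 281.5) lines up with the lens and key (column 281). The key is free, the carrier has stayed put and the arm is clear, so I'm handing in.

```bash
python3 -c "
from station import bot
print(bot.hand_in())"
```

```text
the job is handed in; nothing more can be done
None
```

I pushed the carrier along the rail with the shut fingers until it pulled away from them and dropped into the reading head's notch. I then pressed the key to its stop, let go, backed the arm clear and handed in, at about 16 s of the 46 s allowed.

- **Carrier:** The last wrist view puts the carrier centre in line with the lens and key, to about 1 mm. Before the key press, it had moved 5 to 8 mm ahead of the fingers by itself. I did not measure the pin height; I take it as seated from that jump and the alignment.
- **Key:** The pressing force rose steadily to about 3 N, then jumped to 24 N with almost no further travel, so the key was at its stop. The arm then lifted clear and the contact force fell back to noise. I saw no sign in the pictures that the key stayed down, but did not measure its height.
- **Other things:** The last views show the beaker, vial and jar standing where they were. I did not re-check the scoop, bottles or tip box, but the arm stayed well clear of them.
- **Disagreements:** Position estimates for the carrier and pin varied between methods by up to about 6 mm, with the trained networks spreading widest. I relied on the lens alignment and the force readings instead.

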